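# Proof-pull a coupling on the bench pull tester

## Robot

A 6-joint arm with a two-finger parallel gripper is mounted at the origin on a cart in front of the work surface, level with it; the furniture and walls round the work are solid. World frame = base frame: x ahead of the robot, y to its left, z up, the work surface at z = 0. Lengths are in m, angles in rad, forces in N, time in s.
With the tool pointing down it reaches from about 0.325 to 0.9 m from the base axis. Payload 6.1 kg.
Tool frame: the origin (TCP) lies midway between the tips of the shut fingers; the grasp point (between the pads) lies 19 mm behind it; x points along the fingers, z is the direction in which the jaws open and shut, and the axes are right-handed (so a half turn about x gives the same grasp; the last joint's range is limited). The gripper opens to 87 mm and grips with 3 to 60 N. Pads are 19 mm wide; open, the fingers measure 117 mm over their backs; the gripper's body (75 mm by 190 mm) begins 51 mm behind the grasp point.
Start: joints at [1.059, 0.22, 1.526, -0, 1.395, -0.126], TCP at [0.235, 0.579, 0.223] pointing down, gripper open.
Joint ranges: [-2.98, 2.98], [-0.91, 2.08], [0.09, 2.57], [-1.24, 4.39], [0.2, 2.65], [-2.68, 2.68]. Speed limits (rad/s): [2.57, 2.57, 3.01, 3.14, 3.14, 3.14].

## Interface

Orientations are given as a unit quaternion [w, x, y, z].
In Python, from station import r gives the robot as it stands.
- The arm moves only by the shell command python3 -m crank 'ROWS' [OPENING]. ROWS is JSON, a list of rows, each a list of 2 entries, a list of its own where there are three numbers: the shift along the tool's x, y, z in units of 25 cm (1.0 is 25 cm), then the turn, a rotation vector about the tool's x, y, z in units of pi rad (1.0 is pi rad). In form: [[[x, y, z], [ax, ay, az]], ...]. A call has exactly 8 rows; each row is the pose to reach, as a shift and turn from the pose measured when the call began, along the tool's axes at that moment, turning the shorter way round; what a row does not reach only later rows make up. A row lasts 1/12 s, in which the tool goes at most 41.7 mm and 7.16 degrees, less where a joint would pass 70% of its speed; a pose out of reach is approached as far as the arm can. A call with a number of a shift or a turn outside -1 to 1 is refused whole. A call with a gripper value outside its range is refused whole. OPENING is the opening, from 0 (shut) to 1 (fully open), set as the call begins (- or left out, the last holds). The fingers move at their own pace and stop on an object; the grip force is fixed at half the most. Time passes only in rows, so rows that repeat a pose let the fingers close, or fill a call up. It gives the time, the measured TCP pose, the force and the opening at its end, in the units of the state.
- r.state(): the state, without advancing time (a new reading comes with each control period).
- r.capture(name): name is "side" or "top"; returns the picture (384x512x3 uint8, blue, green, red); there is no depth.
- r.calibration(name): a dict with "fx", "fy", "cx", "cy" (pixels), "T" (4x4, takes a point from camera to world coordinates). Camera axes: x right, y down, z forward; pixel columns grow to the right and rows downward; lengths in m; the calibration is good to about 2 mm. A picture is of the moment at which its call begins. calibration takes no time and is no camera call.
- r.sign_off(): hands the job in, once; it reports no verdict.
Trained networks look in the newest picture that a camera, given by its name, has taken for a name from the list of things; names that differ only in an ending like _2 or _b are one class to them, and where a whole thing is asked for, a point or a joint stands for the part that bears it (a point fixed in the world has none). Each returns a list of dicts, best first, with "conf" (0 to 1); they miss things now and then, are a little off and sometimes report something else, mostly with a low value. They report only what shows in the picture. A call takes as long as a camera call.
- r.trace(camera, thing): "region" (384x512 bool, what is visible of it) and "centre" ([column, row] in pixels, amid what is visible of it).
The state is a dict: "time_s": time; "joint_pos": joint angles; "dq": joint speeds; "effort": joint torques, N m; "tool_pos": TCP position; "orientation": TCP orientation; "ft_force": force on the tool from outside, world axes, zero at the start; "ft_torque": the same for the moment, N m; "grip_width": finger opening in m.
Only numpy, scipy, OpenCV 4.12 (cv2) and the standard library are available. Lean on these libraries where they do the work, as an engineer would, in place of code of your own. Each camera call takes 0.05 s, during which the arm holds its last target.

## Task

Proof-load the coupling on the pull tester with the T-shaped crossbar handle: pull the handle straight out until the pointer on top of the housing stands level with the set mark, and hold it there for two seconds. Then ease the handle back in until it is fully home, without letting it snap back, and let go. Leave the set mark where it is clamped.

Things in the scene. Friction and masses are not known exactly. Their poses are not given: they have to be found in the camera images.
- pull_grip (a point): Centre of the black crossbar handle of the larger pull tester (a coupling stands in its nest; the smaller tester has a round knob). Level bar 14 mm thick, 46 mm long, along this y, 82 mm above the table, on a 10 mm stem rising from the slide rod (rod 10 mm thick, 36 mm up, running back to the housing 60 mm behind). x: from handle to rear; it pulls out along -x. Pinch from above, closing along x.
- pull_pointer (a point): Tip of the black pointer that stands up through the slot in the top of the spring housing (105 x 34 mm, top 51 mm above the table; the tester is bolted down). 11 mm above the housing's top, 147 mm behind the crossbar's centre; moves with the handle. Axes as pull_grip.
- set_mark (a point): Set mark: dark steel rider clamped on the left edge of the housing's top, with an upright fin 3 mm thick, 15 mm high. The point lies level with the fin, on the housing's centre line at the pointer's height, 25 to 65 mm ahead (-x) of the pointer's home: that distance is the pull. Axes as pull_grip. Moves only if pushed with over 6 N.
- puller_slide (a joint): How far the handle is pulled out, m: 0 home, 0.075 at the stop. A spring draws it home: about 1.5 N at home and 8 N at 60 mm; let go when pulled out, it snaps back.

How it is judged:
By the outcome, as a careful person would: the job done as asked, in the order asked, and still so for the second after the job is handed in, with the robot touching nothing.
It also fails if it takes over 32 s, if anything falls off the work surface, if the arm or the gripper's body presses on something with over 40 N, if the wrist force passes 120 N, or if a joint passes its speed limit or range.

## Working session

There is one attempt and no reset: what is moved stays moved. The work goes in short steps, Python scripts to look and compute and a shell command to move; the robot and the scene stay as the last step left them, time stands still between calls to the robot, and variables do not carry over. Pictures are saved under pics/ and viewed, and the job is handed in when it is done.

```bash
ls; mkdir -p pics
python3 - <<'E'
from station import r
import cv2,numpy as np
s=r.state()
for k,v in s.items(): print(k,np.round(v,4))
for n in("side","top"):
    cv2.imwrite(f"pics/{n}0.png",r.capture(n))
    c=r.calibration(n); print(n,c["fx"],c["fy"],c["cx"],c["cy"]); print(np.round(c["T"],4))
    for t in("pull_grip","pull_pointer","set_mark"):
        for d in r.trace(n,t)[:3]: print(t,round(d["conf"],2),np.round(d["centre"],1),d["region"].sum())
E
```

```text
pics
time_s 0.0
joint_pos [ 1.0589  0.2212  1.5276 -0.      1.3947 -0.1261]
dq [ 0.0002 -0.0002  0.0003 -0.0014  0.0009  0.0008]
effort [ 0.00000e+00 -4.94625e+01 -3.87371e+01  7.00000e-02  5.75000e-02
 -2.00000e-04]
tool_pos [0.2349 0.5785 0.2214]
orientation [ 0.586  -0.3952  0.5872  0.3946]
ft_force [0.1061 0.0782 0.1315]
ft_torque [0.0014 0.0448 0.0062]
grip_width 0.0871
side 369.9738954944991 369.9738954944991 267.18350015615056 197.12029341071204
[[-0.9622 -0.1514  0.2263  0.3945]
 [-0.2712  0.4613 -0.8448  0.8625]
 [ 0.0235 -0.8743 -0.4849  0.4744]
 [ 0.      0.      0.      1.    ]]
pull_grip 0.51 [314.5 180.4] 213
pull_pointer 0.48 [313.7 178.5] 173
set_mark 0.6 [279.9 185.7] 49
top 412.53802742239935 412.53802742239935 256.50235685643065 189.32603796111434
[[-0.0027 -0.9981  0.0615  0.5029]
 [-0.9996  0.0043  0.0263  0.1304]
 [-0.0265 -0.0614 -0.9978  0.9363]
 [ 0.      0.      0.      1.    ]]
pull_grip 0.69 [323.4 199.4] 433
pull_pointer 0.78 [325.4 203. ] 411
set_mark 0.54 [311.8 179.6] 33
```

View pics/side0.png

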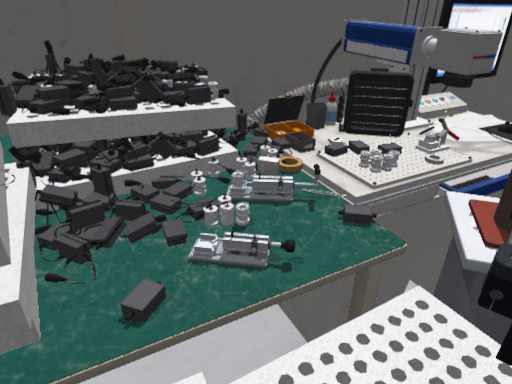

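View pics/top0.png

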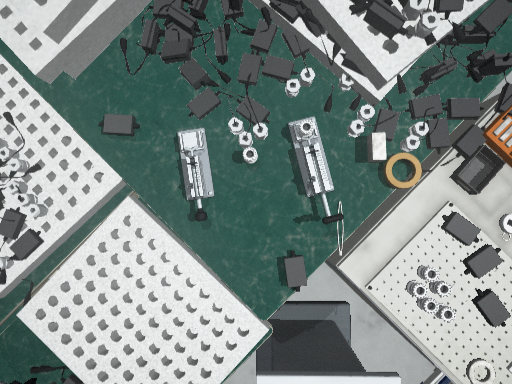

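Run:
```python
import cv2
a=cv2.imread("pics/side0.png")[120:240,220:380]; cv2.imwrite("pics/side0z.png",cv2.resize(a,None,fx=5,fy=5,interpolation=cv2.INTER_CUBIC))
a=cv2.imread("pics/top0.png")[120:240,260:420]; cv2.imwrite("pics/top0z.png",cv2.resize(a,None,fx=5,fy=5,interpolation=cv2.INTER_CUBIC))
```

```text
(no output)
```

View pics/side0z.png

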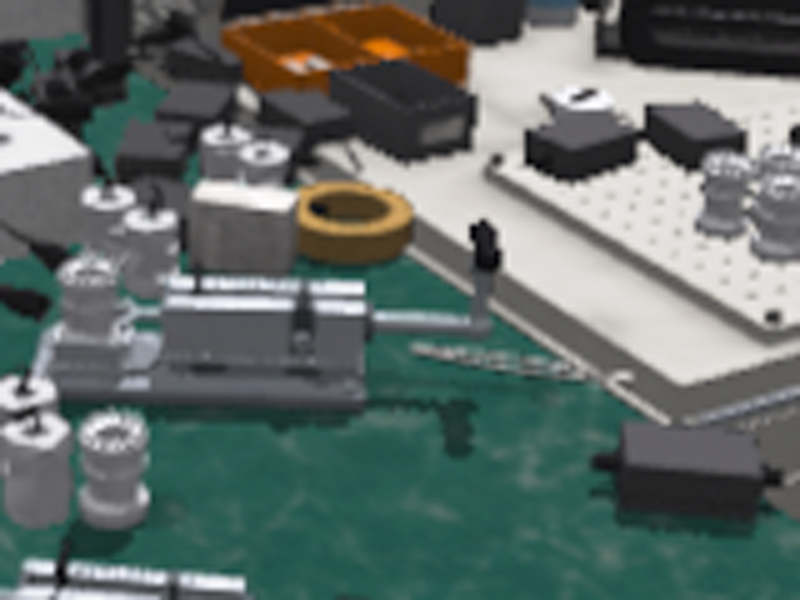

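View pics/top0z.png

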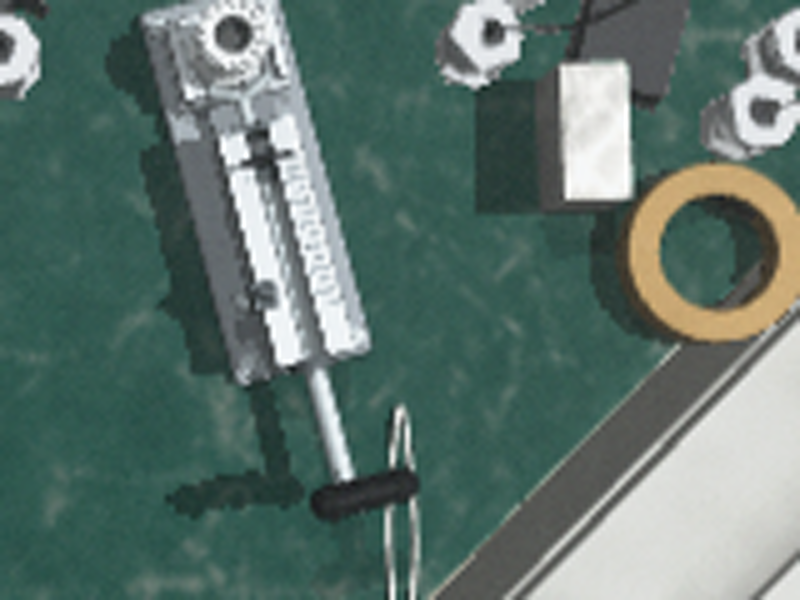

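The side picture shows the larger tester, with its crossbar near (317,169), pointer near (259,173) and fin near (281,180). In the top picture the crossbar centre is near (333,219), the pointer near (312,149) and the rider near (313,179). I'll zoom in further to get precise pixels.

Run:
```python
import cv2
for n,(a,b,c,d) in {"side":(158,208,235,330),"top":(138,198,285,345)}.items():
    im=cv2.imread(f"pics/{n}0.png")[a:b,c:d]; f=800//(d-c) if n=="side" else 10
    f=8 if n=="side" else 10
    z=cv2.resize(im,None,fx=f,fy=f,interpolation=cv2.INTER_NEAREST)
    for i in range(0,d-c,10): cv2.putText(z,str(c+i),(i*f,10),0,.35,(0,0,255),1); cv2.line(z,(i*f,0),(i*f,z.shape[0]),(0,0,255),1) if 0 else cv2.circle(z,(i*f,14),2,(0,0,255),-1)
    for i in range(0,b-a,10): cv2.putText(z,str(a+i),(0,i*f+4),0,.35,(0,0,255),1)
    cv2.imwrite(f"pics/{n}0zz.png",z)
```

```text
(no output)
```

View pics/side0zz.png

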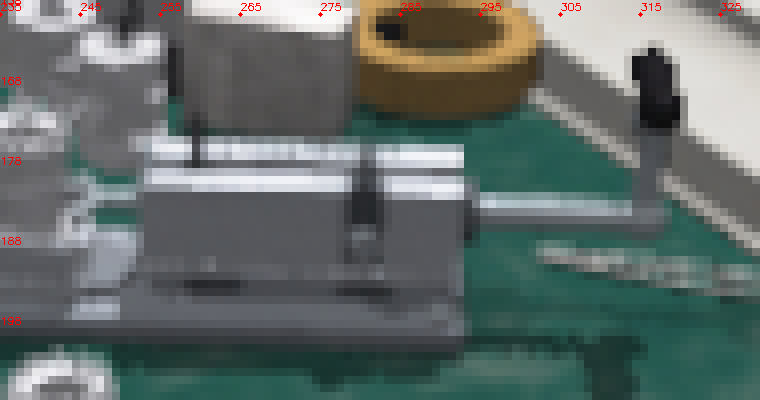

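View pics/top0zz.png

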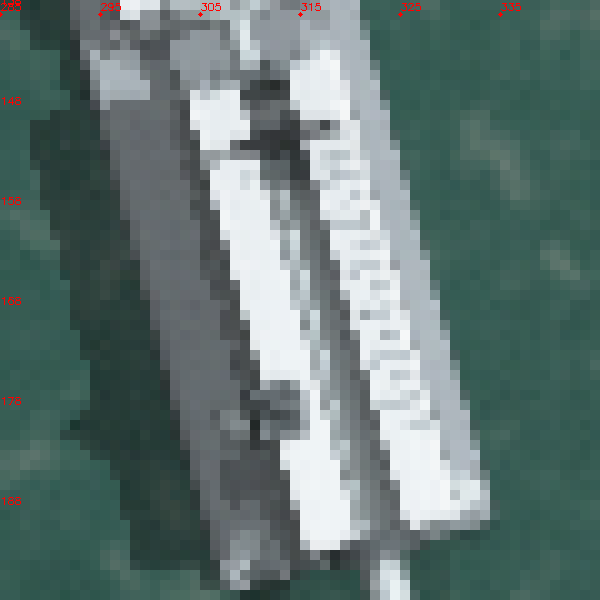

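```bash
cat > geo.py <<'E'
import numpy as np
from station import r
from scipy.optimize import least_squares
C={n:r.calibration(n) for n in("side","top")}
def proj(n,P):
    c=C[n];p=np.linalg.inv(c["T"])@np.append(P,1);return np.array([c["fx"]*p[0]/p[2]+c["cx"],c["fy"]*p[1]/p[2]+c["cy"]])
def ray(n,uv,z):
    c=C[n];d=c["T"][:3,:3]@[(uv[0]-c["cx"])/c["fx"],(uv[1]-c["cy"])/c["fy"],1];o=c["T"][:3,3];return o+d*(z-o[2])/d[2]
def W(q,p): # local (crossbar frame) -> world
    c,s=np.cos(q[2]),np.sin(q[2]);return np.array([q[0]+c*p[0]-s*p[1],q[1]+s*p[0]+c*p[1],p[2]])
E
python3 - <<'E'
from geo import *
g=ray("top",(332.5,218.1),.082);print("grip top",g)
a=ray("top",(260+318/5-.5,120+502/5-.5),.082);b=ray("top",(260+412/5-.5,120+484/5-.5),.082);print("ends",a,b,np.linalg.norm(a-b))
print("side grip",ray("side",(316.6,168.5),.082))
# housing top front corners in top image at z=.051
fl=ray("top",(285+302/10-.5,138+548/10-.5),.051);fr=ray("top",(285+490/10-.5,138+520/10-.5),.051);bl=ray("top",(285+192/10-.5,138+95/10-.5),.051)
print("front corners",fl,fr,"bl",bl)
def res(q,full=False):
    o=[]
    o.append(proj("top",W(q,(0,0,.082)))-(332.5,218.1))
    o.append(proj("side",W(q,(0,0,.082)))-(316.6,168.5))
    o.append(proj("side",W(q,(.147,0,.062)))-(259.1,172.2))
    o.append(proj("top",W(q,(0,.018,.082)))-(260+327/5-.5,120+501/5-.5))
    o.append(proj("top",W(q,(0,-.018,.082)))-(260+403/5-.5,120+486/5-.5))
    o.append(proj("top",W(q,(.060,0,.036)))-(285+372/10-.5,138+555/10-.5)) 
    return np.array(o).ravel()
s=least_squares(res,[g[0],g[1],.2]);q=s.x
print(q,np.degrees(q[2]),np.round(res(q),1))
print("pointer in top",proj("top",W(q,(.147,0,.062))),proj("top",W(q,(.147,0,.051))))
for d in range(25,70,5):
    print(d,[np.round(proj(n,W(q,(.147-d/1000,y,z))),1) for n in("side","top") for y,z in((.015,.066),(.015,.051))])
E
```

```text
grip top [ 0.49555872 -0.00321427  0.082     ]
ends [0.49191138 0.01608917 0.082     ] [ 0.49920361 -0.02250481  0.082     ] 0.0392768611595619
side grip [ 0.49821744 -0.00604505  0.082     ]
front corners [0.55051363 0.02912267 0.051     ] [ 0.55635037 -0.01104455  0.051     ] bl [0.64850353 0.05167416 0.051     ]
[ 0.49531479 -0.00287434  0.22034828] 12.625026290602628 [-0.2  0.1  0.9  0.6  0.9  1.5 -1.1  0.5  0.8 -0.4  0.9 -1.9]
pointer in top [314.75794117 150.61997377] [314.17425679 151.41122875]
25 [array([269.3, 175.2]), array([269.2, 180.5]), array([310.8, 163.3]), array([310. , 164.2])]
30 [array([271.3, 175.3]), array([271.1, 180.6]), array([311.3, 165.6]), array([310.6, 166.5])]
35 [array([273.3, 175.4]), array([273.1, 180.7]), array([311.9, 167.9]), array([311.1, 168.7])]
40 [array([275.2, 175.5]), array([275. , 180.7]), array([312.4, 170.2]), array([311.6, 171. ])]
45 [array([277.2, 175.6]), array([277. , 180.8]), array([312.9, 172.5]), array([312.2, 173.2])]
50 [array([279.1, 175.6]), array([278.9, 180.9]), array([313.5, 174.8]), array([312.7, 175.5])]
55 [array([281.1, 175.7]), array([280.9, 181. ]), array([314. , 177.1]), array([313.3, 177.7])]
60 [array([283.1, 175.8]), array([282.8, 181.1]), array([314.6, 179.4]), array([313.8, 180. ])]
65 [array([285. , 175.9]), array([284.8, 181.2]), array([315.1, 181.7]), array([314.3, 182.3])]
```

Run:
```python
import cv2,numpy as np
g=cv2.imread("pics/side0.png",0)
print("pointer cols 254-266");
for r in range(170,183): print(r,g[r,254:266])
print("fin cols 274-288")
for r in range(173,192): print(r,g[r,274:288])
g=cv2.imread("pics/top0.png",0)
print("top fin cols 304-320")
for r in range(170,188): print(r,g[r,304:320])
print("top pointer 304-324")
for r in range(143,158): print(r,g[r,304:324])
```

```text
pointer cols 254-266
170 [153 115  55  62  73  76  82  89  90  86  81  80]
171 [101  96  74  75  73  72  80  89  88  83  79  78]
172 [100  97  76  76  68  58  71  90  90  84  79  79]
173 [119 138  74  67  59  44  59  79  84  82  76  78]
174 [158 173  85  68  47  44  45  57  65  67  62  65]
175 [207 198 186 182 147  60 111 152 155 138 154 127]
176 [227 235 238 239 217  79 166 225 228 207 233 220]
177 [172 195 199 204 173  64 139 196 199 175 216 217]
178 [113 123 121 109  70  46  73  84  98 103 103 105]
179 [197 202 202 191 171 168 175 177 184 188 187 187]
180 [220 221 222 223 223 233 235 233 235 237 237 239]
181 [147 150 152 157 158 195 201 193 201 209 207 217]
182 [85 85 84 85 86 85 83 84 84 84 83 83]
fin cols 274-288
173 [78 81 81 72 63 70 69 63 48 47 48 51 44 43]
174 [73 75 74 66 58 66 64 63 63 62 66 69 57 57]
175 [105  94 102 108 101 105  82  80  83  83  87  95  95  90]
176 [184 162 185 177 175 169 117 115 159 171 155 191 196 192]
177 [205 194 215 195 205 186 120 130 206 228 218 240 242 242]
178 [117 138 140 143 147 134  79 101 164 195 199 203 208 212]
179 [150 151 151 143 118  84
[... 2571 characters left out ...]
179]
150 [223 236 235 235 236 239  93  98  96  66  58 132 129  70 141 225 225 177
 180 172]
151 [100 240 234 236 225 228  76  56  52  53  59  98 124 143 175 217 231 176
 179 177]
152 [ 68 237 230 229 106  61  59  59  54  47  47 172 232 232 230 233 228 179
 179 182]
153 [ 75 152 151 167 132 134 127  69  52  71  51  80 231 208 189 195 225 191
 179 183]
154 [ 72 137 183 235 235 232 235 107  96  95  56  59 227 215 209 230 237 220
 177 178]
155 [ 75  87 238 235 236 211 222 103  99  93  57  57 225 227 187 195 204 216
 179 180]
156 [ 78  64 239 237 237 218 238 155 112 122  79  73 130 194 219 237 232 241
 173 178]
157 [ 90  76 226 240 236 237 238 222 149 189  96  92  96 236 234 235 196 230
 162 178]
```

```bash
cat > plan.py <<'E'
import numpy as np,sys
from scipy.spatial.transform import Rotation as R
from geo import *
Q=np.array([0.4953,-0.0030,np.radians(12.7)])
def plan(pos,flip,turn=True):
    s=r.state();w,x,y,z=s["orientation"];R0=R.from_quat([x,y,z,w])
    c,sn=np.cos(Q[2]),np.sin(Q[2]);tx=np.array([0,0,-1.]);tz=np.array([c,sn,0])*(-1 if flip else 1);ty=np.cross(tz,tx)
    R1=R.from_matrix(np.c_[tx,ty,tz])
    d=R0.inv().apply(np.array(pos)-s["tool_pos"])/.25; t=(R0.inv()*R1).as_rotvec()/np.pi
    return np.round(d,4),np.round(t,4),s
E
python3 - <<'E'
from plan import *
s=r.state();w,x,y,z=s["orientation"];print(np.round(R.from_quat([x,y,z,w]).as_matrix(),3))
for f in(0,1): d,t,_=plan([.4953,-.003,.20],f);print(f,d,t, np.degrees(np.pi*np.linalg.norm(t)))
E
```

```text
[[-0.    -0.926  0.376]
 [-0.     0.376  0.926]
 [-1.     0.    -0.   ]]
0 [ 0.09   -1.8402 -1.7651] [ 3.066e-01 -1.000e-04  0.000e+00] 55.18800293542066
1 [ 0.09   -1.8402 -1.7651] [-6.934e-01 -0.000e+00 -1.000e-04] 124.81200129795212
```

```bash
python3 -m crank '[[[0.01,-0.08,-0.077],[0.015,0,0]],[[0.02,-0.19,-0.18],[0.035,0,0]],[[0.03,-0.30,-0.288],[0.055,0,0]],[[0.03,-0.41,-0.394],[0.075,0,0]],[[0.03,-0.52,-0.50],[0.095,0,0]],[[0.03,-0.63,-0.605],[0.115,0,0]],[[0.03,-0.74,-0.71],[0.135,0,0]],[[0.03,-0.85,-0.816],[0.155,0,0]]]' 0.6
python3 - <<'E'
from plan import *
d,t,s=plan([.4953,-.003,.20],0);print(d,t,s["tool_pos"])
E
```

```text
time_s: 1.07
tool_pos: [0.3556, 0.3084, 0.2151]
orientation: [0.665, -0.241, 0.665, 0.241]
ft_force: [0.3, 0.7, -0.8]
grip_width: 0.0527
[ 0.0608 -1.3144 -0.3692] [1.508e-01 2.000e-04 1.000e-04] [0.35562162 0.30842148 0.21514999]
```

```bash
python3 -m crank '[[[0,-0.13,-0.036],[0.02,0,0]],[[0.01,-0.26,-0.072],[0.04,0,0]],[[0.01,-0.38,-0.107],[0.06,0,0]],[[0.02,-0.50,-0.14],[0.08,0,0]],[[0.02,-0.62,-0.174],[0.10,0,0]],[[0.03,-0.74,-0.208],[0.12,0,0]],[[0.03,-0.86,-0.242],[0.135,0,0]],[[0.04,-0.97,-0.272],[0.15,0,0]]]'
python3 - <<'E'
from plan import *
d,t,s=plan([.4953,-.003,.15],0);print(d,t,s["tool_pos"])
E
```

```text
time_s: 1.73
tool_pos: [0.4596, 0.0769, 0.2058]
orientation: [0.704, -0.078, 0.702, 0.078]
ft_force: [-0.3, -0.4, -0.6]
grip_width: 0.0526
[ 0.2236 -0.3431  0.0688] [-0.0001  0.0006  0.0001] [0.45957322 0.07691247 0.20581519]
```

```bash
python3 -m crank '[[[0.02,-0.10,0.02],[0,0,0]],[[0.05,-0.2,0.04],[0,0,0]],[[0.09,-0.28,0.056],[0,0,0]],[[0.13,-0.33,0.066],[0,0,0]],[[0.16,-0.343,0.069],[0,0,0]],[[0.19,-0.343,0.069],[0,0,0]],[[0.21,-0.343,0.069],[0,0,0]],[[0.223,-0.343,0.069],[0,0,0]]]'
python3 - <<'E'
from plan import *
import cv2
d,t,s=plan([.4953,-.003,.063],0);print(d,t,s["tool_pos"])
o=[]
a=r.capture("side");cv2.imwrite("pics/s1.png",a);b=r.capture("top");cv2.imwrite("pics/t1.png",b)
z=np.hstack([cv2.resize(a[100:230,240:370],None,fx=3,fy=3,interpolation=2),cv2.resize(b[140:270,260:390],None,fx=3,fy=3,interpolation=2)]);cv2.imwrite("pics/z1.png",z)
p=s["tool_pos"];print(proj("side",p),proj("top",p))
E
```

```text
time_s: 2.4
tool_pos: [0.4945, -0.0018, 0.1491]
orientation: [0.703, -0.078, 0.703, 0.079]
ft_force: [-0.2, 0.1, 0.0]
grip_width: 0.0523
[ 0.3446 -0.0054  0.0017] [ 0.0002  0.0002 -0.0001] [ 0.49453136 -0.00183799  0.14914477]
[320.22390428 144.50054355] [337.35231219 218.93565913]
```

View pics/z1.png

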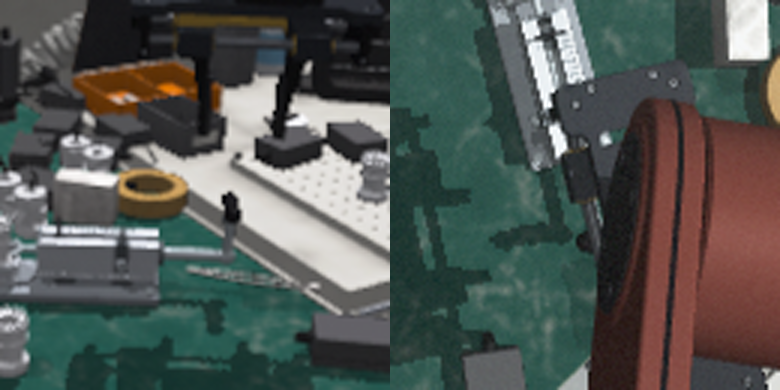

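Side zoom: the fingers straddle the bar, at about (205,130) and (270,140), with the bar at (231,205). Top zoom: the pointer end of the housing stays visible. I'll descend now.

```bash
python3 -m crank '[[[0.04,-0.005,0.003],[0,0,0]],[[0.09,-0.005,0.003],[0,0,0]],[[0.14,-0.005,0.003],[0,0,0]],[[0.19,-0.005,0.003],[0,0,0]],[[0.24,-0.005,0.003],[0,0,0]],[[0.29,-0.005,0.003],[0,0,0]],[[0.33,-0.005,0.003],[0,0,0]],[[0.345,-0.005,0.003],[0,0,0]]]'
python3 - <<'E'
from plan import *
import cv2
d,t,s=plan([.4953,-.003,.063],0);print(d,t,s["tool_pos"],s["ft_force"])
a=r.capture("side");cv2.imwrite("pics/s2.png",a)
cv2.imwrite("pics/z2.png",cv2.resize(a[120:220,240:370],None,fx=6,fy=6,interpolation=2))
E
```

```text
time_s: 3.17
tool_pos: [0.4947, -0.0024, 0.0615]
orientation: [0.702, -0.078, 0.703, 0.079]
ft_force: [0.2, 0.7, 0.2]
grip_width: 0.0525
[-0.0058 -0.0027  0.002 ] [ 0.0005 -0.0004 -0.0003] [ 0.49466747 -0.00244084  0.06154383] [0.19277787 0.67575228 0.2445023 ]
```

View pics/z2.png

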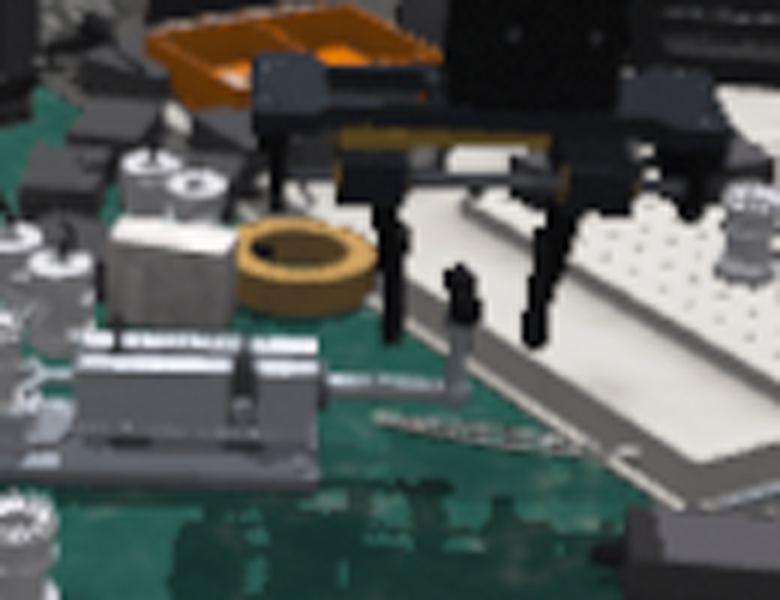

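The fingers stand at columns 393 and 535, with the bar at 462 midway between them. I'll close.

```bash
python3 -m crank '[[[0,0,0],[0,0,0]],[[0,0,0],[0,0,0]],[[0,0,0],[0,0,0]],[[0,0,0],[0,0,0]],[[0,0,0],[0,0,0]],[[0,0,0],[0,0,0]],[[0,0,0],[0,0,0]],[[0,0,0],[0,0,0]]]' 0
python3 - <<'E'
from plan import *
s=r.state();print(s["grip_width"],s["tool_pos"],s["ft_force"])
E
```

```text
time_s: 3.88
tool_pos: [0.4951, -0.0025, 0.0619]
orientation: [0.703, -0.078, 0.703, 0.079]
ft_force: [0.8, 0.9, 0.3]
grip_width: 0.0131
0.013064176275814661 [ 0.49510781 -0.00249704  0.06187123] [0.79953705 0.92839193 0.34916652]
```

```bash
python3 -m crank '[[[0,0,-0.015],[0,0,0]],[[0,0,-0.04],[0,0,0]],[[0,0,-0.07],[0,0,0]],[[0,0,-0.10],[0,0,0]],[[0,0,-0.13],[0,0,0]],[[0,0,-0.16],[0,0,0]],[[0,0,-0.18],[0,0,0]],[[0,0,-0.192],[0,0,0]]]'
python3 - <<'E'
from plan import *
import cv2
s=r.state();print(s["grip_width"],s["tool_pos"],s["ft_force"]);p=s["tool_pos"]-np.array([.49511,-.0025,.0619])
u=np.array([np.cos(Q[2]),np.sin(Q[2]),0]);print("pull mm",-1e3*p@u, "lat",1e3*p@[-u[1],u[0],0])
a=r.capture("side");cv2.imwrite("pics/s3.png",a)
b=r.capture("top");cv2.imwrite("pics/t3.png",b)
z=cv2.resize(a[160:200,240:320],None,fx=7,fy=7,interpolation=0)
y=cv2.resize(b[140:200,285:345],None,fx=4,fy=4,interpolation=0);
o=np.zeros((530,560,3),np.uint8);o[:280]=z;o[285:525,:240]=y;cv2.imwrite("pics/z3.png",o)
g=cv2.cvtColor(a,6)
for k in range(171,186): print(k,g[k,266:296])
E
```

```text
time_s: 4.55
tool_pos: [0.4485, -0.0142, 0.062]
orientation: [0.704, -0.079, 0.702, 0.078]
ft_force: [8.9, -3.6, -8.3]
grip_width: 0.0126
0.012554483081301153 [ 0.44848183 -0.01421509  0.0619923 ] [ 8.9051128  -3.57929975 -8.33312228]
pull mm 48.06290888113957 lat -1.1774487746959572
171 [81 81 78 79 80 81 80 80 79 81 83 79 66 51 42 47 51 55 54 55 58 57 59 60
 60 61 60 59 58 58]
172 [80 81 78 76 78 79 80 80 81 82 84 77 59 47 51 47 35 35 38 46 52 52 53 56
 55 55 54 52 53 50]
173 [82 82 80 76 76 77 78 79 79 81 81 70 47 54 69 64 47 47 49 50 44 44 44 43
 44 43 43 50 61 61]
174 [72 72 70 69 71 73 74 76 73 75 74 63 43 53 66 64 63 62 66 71 58 57 57 58
 58 56 58 66 78 78]
175 [134 127 136 128 138 131 133 104 105  95 103  98  48  71  83  81  84  84
  87  95  96  90  75  76  76  75  75  76  77  78]
176 [220 209 215 201 213 193 217 193 185 162 186 152  67 115 117 116 159 171
 155 192 196 192 183 180 177 178 158  74  74  75]
177 [210 198 199 186 196 173 215 216 206 194 214 154  76 128 118 128 206 228
 217 240 243 243 244 243 241 244 227  76  76  76]
178 [100  89  93  98 100 102 105 105 117 137 1
[... 239 characters left out ...]
1 238 228 225 204 128 105  91  68  74 127 189
 210 210 209 209 203 191 192 192 171 104  95  79]
181 [220 213 218 219 219 219 219 220 218 216 194 129 113  79  54  70 114 190
 228 229 229 232 232 241 242 240 224 123 100  74]
182 [ 84  85  85  85  86  88  89  89  93 100 101  98  77  40  40  40  69 123
 156 163 163 178 179 214 215 209 191 113 115 156]
183 [ 87  85  87  87  86  87  86  87  87  87  88  81  58  39  41  39  54  79
  87  87  87  86  85  85  86  86  81  69 124 195]
184 [ 88  87  87  87  87  87  87  87  86  87  87  81  58  40  40  39  53  77
  85  86  87  87  87  86  87  87  79  60  77 113]
185 [87 88 87 87 86 87 87 87 87 86 87 80 57 40 41 39 52 77 86 86 86 86 87 86
 86 87 78 53 59 83]
```

View pics/z3.png

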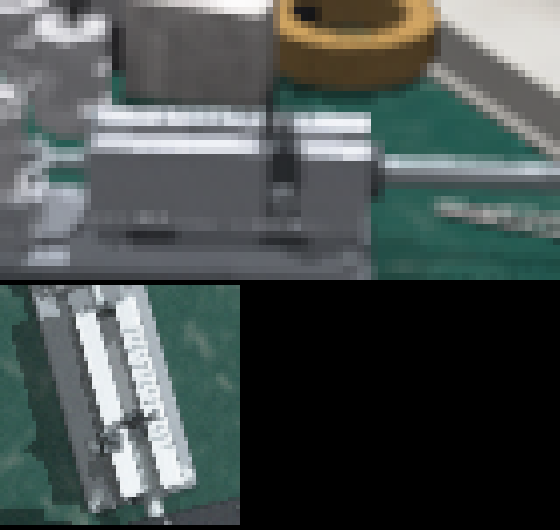

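The pointer is now at about column 278.0 and the fin at 280.5 in the side view. In the top view the pointer stands just behind the fin. I'll work out the remaining pull, allowing for parallax.

Run:
```python
from plan import *
from scipy.optimize import brentq
for yaw in(12,12.7,13.4):
  q=np.array([.4953,-.003,np.radians(yaw)])
  for yf in(.010,.014,.017):
    base=proj("side",W(q,(.147,0,.056)))[0]-259.15   # model bias at home
    s1=brentq(lambda d:proj("side",W(q,(.147-d,0,.056)))[0]-base-278.04,0,.1)
    s2=brentq(lambda d:proj("side",W(q,(.147-d,yf,.060)))[0]-base-280.47,0,.1)
    print(yaw,yf,"bias",round(base,2),"pointer",round(s1*1e3,2),"mark",round(s2*1e3,2), proj("side",W(q,(.147-s2,yf,.066)))[1])
import cv2
g=cv2.imread("pics/top0.png",0);h=cv2.imread("pics/t3.png",0)
for k in range(168,184): print(k,h[k,306:328])
# model top coords
q=Q
for d in (.048,.0545): print(d,proj("top",W(q,(.147-d,0,.062))),proj("top",W(q,(.147-d,0,.051))),proj("top",W(q,(.147-d,.014,.066))))
```

```text
12 0.01 bias 0.84 pointer 49.24 mark 55.71 174.70801170853713
12 0.014 bias 0.84 pointer 49.24 mark 55.84 175.3842728929349
12 0.017 bias 0.84 pointer 49.24 mark 55.93 175.89476856358368
12.7 0.01 bias 0.79 pointer 49.14 mark 55.48 174.8938000519662
12.7 0.014 bias 0.79 pointer 49.14 mark 55.56 175.57124163357383
12.7 0.017 bias 0.79 pointer 49.14 mark 55.62 176.0826307434068
13.4 0.01 bias 0.74 pointer 49.05 mark 55.26 175.0810158156788
13.4 0.014 bias 0.74 pointer 49.05 mark 55.29 175.75974667182797
13.4 0.017 bias 0.74 pointer 49.05 mark 55.32 176.27211192595357
168 [105  91  75 236 239 238 239 240 210 145 144 145 109 102 237 228 235 215
 227 176 183 184]
169 [105  77  76 199 240 239 240 240 242 140 148 146 117  86 227 162 199 203
 239 220 182 180]
170 [107  72  74  94 238 237 240 239 243 128 147 145 140 105 227 238 240 234
 239 238 183 183]
171 [106  80  78  67 237 239 240 240 241 189 138 139  90  77 115 239 230 149
 182 246 175 185]
172 [104 107  96  75 232 239 239 240 241 201  95 103  98  58  66 228 122 135
 193 242 169 183]
173 [103 105  78  74 149 241 238 234 233 142  90 100 
[... 472 characters left out ...]
15 112  86  86  91 210 199
 200 203 226 242]
179 [ 89 121 127  82  53  83  68  76  92 172 241 196 152  99  93  90 110 239
 239 239 237 220]
180 [ 97 120 137 132  39 118  98  97  97 161 241 244 147 110 116 105  92 242
 238 226 206 201]
181 [104  91 113 110  46 137 101 138 141 192 242 245 159 148 121 108 107 233
 239 241 242 238]
182 [105  89  92  74  55  65  74 227 239 242 242 243 176 195 126 111  99 178
 239 241 243 241]
183 [104 100 100  78  81  84  72 239 242 242 240 243 203 180 135 117  95 106
 241 240 243 241]
0.048 [319.97174502 172.52313807] [319.32138475 173.04585456] [313.73801376 173.81567064]
0.0545 [320.68460936 175.49771374] [320.02509903 175.98381256] [314.45094501 176.8039343 ]
```

Run:
```python
from geo import *
import cv2
g=cv2.imread("pics/t3.png",0).astype(float)
# subpixel left edge of white top strip: crossing 160 level from dark to bright
def edge(rows,lo,hi):
    P=[]
    for k in rows:
        for c in range(lo(k),hi(k)):
            if g[k,c]<160<=g[k,c+1]:
                P.append((c+(160-g[k,c])/(g[k,c+1]-g[k,c]),k));break
    P=np.array(P);f=np.polyfit(P[:,1],P[:,0],1);res=P[:,0]-np.polyval(f,P[:,1]);m=abs(res)<.6
    f=np.polyfit(P[m,1],P[m,0],1);return f,m.sum(),P
for name,rows in(("L",[k for k in range(147,188) if not 173<=k<=182]),):
    f,n,P=edge(rows,lambda k:int(302+(k-147)*.25)-1,lambda k:int(302+(k-147)*.25)+7)
    a=ray("top",(np.polyval(f,150),150),.051);b=ray("top",(np.polyval(f,186),186),.051);d=a-b
    print(name,f,n,np.degrees(np.arctan2(d[1],d[0])))
    print(np.round(P[:,0]-np.polyval(f,P[:,1]),2))
```

```text
L [2.63156212e-01 2.64445461e+02] 31 14.051110687309928
[ 0.3   0.13 -0.14 -0.35  0.24  0.08 -0.17 -0.15  0.24  0.06 -0.2  -0.18
  0.18 -0.03 -0.24  0.19  0.15 -0.07 -0.31  0.29  0.1  -0.13 -0.24  0.28
  0.1  -0.17 -0.08 -0.25  0.33  0.14 -0.09]
```

```bash
python3 -m crank '[[[0,0,-0.004],[0,0,0]],[[0,0,-0.009],[0,0,0]],[[0,0,-0.014],[0,0,0]],[[0,-0.001,-0.019],[0,0,0]],[[0,-0.001,-0.023],[0,0,0]],[[0,-0.001,-0.0245],[0,0,0]],[[0,-0.001,-0.0245],[0,0,0]],[[0,-0.001,-0.0245],[0,0,0]]]'
python3 - <<'E'
from plan import *
import cv2
s=r.state();print(s["grip_width"],s["tool_pos"],s["ft_force"]);p=s["tool_pos"]-np.array([.49511,-.0025,.0619])
u=np.array([np.cos(np.radians(14.05)),np.sin(np.radians(14.05)),0]);print("pull mm",-1e3*p@u, "lat",1e3*p@[-u[1],u[0],0])
a=r.capture("side");cv2.imwrite("pics/s4.png",a)
b=r.capture("top");cv2.imwrite("pics/t4.png",b)
z=cv2.resize(a[160:200,240:320],None,fx=7,fy=7,interpolation=0)
y=cv2.resize(b[140:200,285:345],None,fx=7,fy=7,interpolation=0);
o=np.zeros((600,560,3),np.uint8);o=np.vstack([z[:170],np.hstack([y,np.zeros((420,140,3),np.uint8)])]);cv2.imwrite("pics/z4.png",o)
g=cv2.cvtColor(a,6)
for k in range(171,186): print(k,g[k,274:290])
E
```

```text
time_s: 5.32
tool_pos: [0.4428, -0.0158, 0.0619]
orientation: [0.704, -0.079, 0.701, 0.078]
ft_force: [7.2, 0.2, -6.6]
grip_width: 0.0131
0.013069689478747568 [ 0.44281077 -0.01576176  0.06193786] [ 7.20418835  0.20399057 -6.57063139]
pull mm 53.954197721897714 lat -0.16841357979898675
171 [79 81 82 79 66 51 42 46 51 55 54 55 59 58 59 60]
172 [80 83 83 77 65 54 45 39 34 36 38 46 52 52 54 55]
173 [79 81 81 72 63 65 52 49 48 46 49 51 44 43 43 43]
174 [74 75 74 66 59 61 41 51 63 62 68 70 57 58 57 58]
175 [105  95 103 109 101  98  49  74  84  84  87  95  96  90  75  75]
176 [185 162 186 176 175 161  75 114 156 171 155 192 196 192 183 181]
177 [205 194 216 196 205 179  83 126 202 228 218 240 243 243 244 243]
178 [117 138 141 141 144 127  60  97 161 196 200 204 208 212 216 217]
179 [151 150 150 140 105  67  44  54  82 115 125 125 126 126 119 103]
180 [228 226 227 219 169  90  60  72 114 178 211 210 209 209 204 192]
181 [218 216 216 208 164  79  54  70 115 190 228 229 228 232 232 241]
182 [ 93 100 101  98  77  40  41  39  69 123 156 163 163 178 179 214]
183 [87 87 87 82 58 40 41 40 53 79 87 87 87 85 85 85]
184 [86 88 87 80 58 40 40 40 52 78 86 87 86 87 87 86]
185 [86 86 86 80 57 39 41 40 52 77 86 86 87 86 87 87]
```

View pics/z4.png

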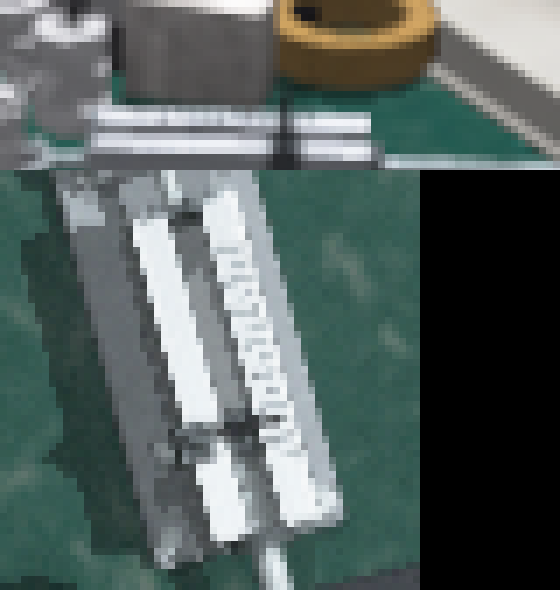

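Run:
```python
import cv2,numpy as np
L=[]
for n in("top0","t3","t4"):
    im=cv2.imread(f"pics/{n}.png")[164:188,302:328];L.append(cv2.resize(im,None,fx=10,fy=14//14*10,interpolation=0));
h=np.hstack(L)
h=np.vstack([h,np.hstack([cv2.resize(cv2.imread(f"pics/top0.png")[140:164,296:322],None,fx=10,fy=10,interpolation=0),np.zeros((240,520,3),np.uint8)])])
for i in range(0,26,4): cv2.putText(h,str(302+i),(i*10,10),0,.35,(0,0,255))
for i in range(0,24,4): cv2.putText(h,str(164+i),(0,i*10+8),0,.35,(0,0,255))
cv2.imwrite("pics/z5.png",h)
```

```text
(no output)
```

View pics/z5.png

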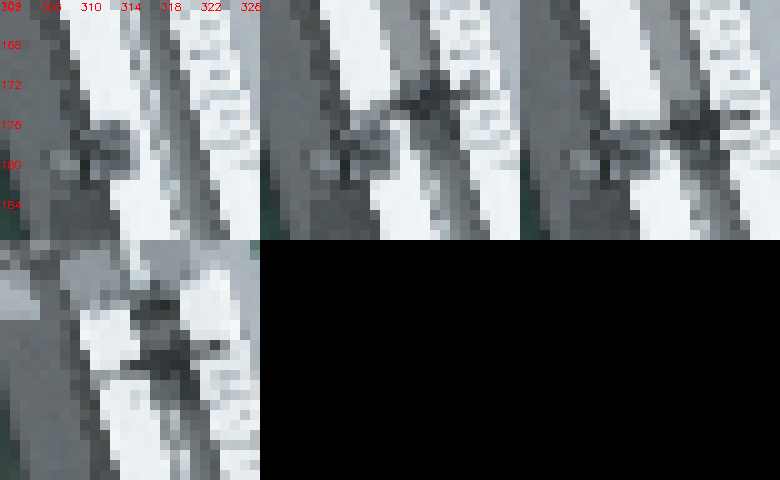

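Run:
```python
from geo import *
import cv2
f=lambda n:cv2.imread(f"pics/{n}.png",0).astype(float)
t0,t3,t4=f("top0"),f("t3"),f("t4")
print("t0-t4 diff")
for k in range(171,181): print(k,(t0-t4)[k,311:328].astype(int))
print("t4")
for k in range(172,184): print(k,t4[k,307:328].astype(int))
for nm,D,c0,r0,r1 in(("t4",t0-t4,314,172,180),("t3",t4-t3,311,169,177),("t0",t4-t0,306,147,155)):
    print(nm,[(c,round(float((np.clip(D[r0:r1,c],15,None)-15)@np.arange(r0,r1)/max((np.clip(D[r0:r1,c],15,None)-15).sum(),1)),1)) for c in range(c0,c0+13)])
q=np.array([.4953,-.003,np.radians(14.05)])
# keep pointer location consistent: refit with yaw fixed
for d in(0,.048,.054):
  for y in(.006,0,-.006): print(d,y,np.round(proj("top",W(q,(.147-d,y,.060))),1))
for d in (.054,.0565): print("fin",d,[np.round(proj("top",W(q,(.147-d,y,z))),1) for y,z in((.008,.051),(.017,.051),(.012,.066),(.017,.066))])
```

```text
t0-t4 diff
171 [  1  -1   0  -1  -6  45 -21 -31 -25   2   0   0   2   0   1  -2   5]
172 [  0   3   0   0  -4  31   7 -29 -22   2   0  -1   0  -2   1   0  -1]
173 [  0  -2   0   0  -1  17  74 -24 -27   9  -1  -2   0   1   0  -1   0]
174 [ -2   0   1   1   1   7 107  15  14  41   2  20   7   6   3   0   1]
175 [ -1   1  -1   1   7  28  91  42  12  36  63 107 134 119  43   0  -1]
176 [  1   4   2   3  92  88 120  81  68  52  38 113  70  59   0  -1   2]
177 [  0  -2   2  13  77 169  88  93  68  48  44  -1   0   3  -3  -1   2]
178 [ -1   1   1   5  41  71  41 124  57   5  22  25  27  28   0   2   0]
179 [-2  1  0 -1  3  3 29 74 42 24 29 36 17 17  1 -1  0]
180 [ 0  3 -4  1 -4 16 11 59 59 43 31  8  0  0  1 -3  3]
t4
172 [103  95  76 230 240 238 240 240 231 146 145 146 119 100 239 234 236 237
 242 168 184]
173 [102  75  74 150 241 239 241 241 244 148 138 142 139  90 241 214 200 201
 197 229 184]
174 [101  74  74  86 243 238 240 240 240 157  94 108  97  64 219 177 231 230
 232 243 180]
175 [104  87  78  67 235 230 233 234 234 159  97  90 103  55  57 131 104  77
 161 229 183]
176 [104 105  88
[... 985 characters left out ...]
7, 173.5), (318, 172.8), (319, 172.8), (320, 172.4), (321, 173.3), (322, 172.5), (323, 172.3)]
t0 [(306, 153.4), (307, 153.0), (308, 152.4), (309, 152.3), (310, 152.3), (311, 151.9), (312, 152.0), (313, 151.7), (314, 152.3), (315, 150.8), (316, 150.4), (317, 150.4), (318, 150.4)]
0 0.006 [310.3 151.9]
0 0 [313.  151.2]
0 -0.006 [315.8 150.5]
0.048 0.006 [316.  173.6]
0.048 0 [318.8 172.9]
0.048 -0.006 [321.5 172.2]
0.054 0.006 [316.8 176.3]
0.054 0 [319.5 175.6]
0.054 -0.006 [322.2 174.9]
fin 0.054 [array([315.4, 176.9]), array([311.3, 178. ]), array([314.3, 176.7]), array([312. , 177.3])]
fin 0.0565 [array([315.7, 178. ]), array([311.6, 179.1]), array([314.6, 177.9]), array([312.3, 178.5])]
```

The side view puts the pointer at 280.2, where level is about 280.4. The top view also suggests it is about 1 mm short. I'll add 0.6 mm and hold.

```bash
python3 -m crank '[[[0,0,-0.0025],[0,0,0]],[[0,0,-0.0025],[0,0,0]],[[0,0,-0.0025],[0,0,0]],[[0,0,-0.0025],[0,0,0]],[[0,0,-0.0025],[0,0,0]],[[0,0,-0.0025],[0,0,0]],[[0,0,-0.0025],[0,0,0]],[[0,0,-0.0025],[0,0,0]]]'
cat > pull.py <<'E'
from plan import *
s=r.state();p=s["tool_pos"]-np.array([.49511,-.0025,.0619])
u=np.array([np.cos(np.radians(14.05)),np.sin(np.radians(14.05)),0]);print("pull mm",-1e3*p@u, "lat",1e3*p@[-u[1],u[0],0],s["ft_force"],s["grip_width"],s["time_s"])
E
python3 pull.py
```

```text
time_s: 6.08
tool_pos: [0.4425, -0.0158, 0.0619]
orientation: [0.705, -0.079, 0.7, 0.078]
ft_force: [7.4, 0.3, -6.8]
grip_width: 0.013
pull mm 54.2426435454616 lat -0.18359101491271446 [ 7.39812081  0.34576563 -6.8089998 ] 0.012956686129604789 6.0833
```

```bash
python3 -m crank '[[[0,0,-0.001],[0,0,0]],[[0,0,-0.001],[0,0,0]],[[0,0,-0.001],[0,0,0]],[[0,0,-0.001],[0,0,0]],[[0,0,-0.001],[0,0,0]],[[0,0,-0.001],[0,0,0]],[[0,0,-0.001],[0,0,0]],[[0,0,-0.001],[0,0,0]]]'; python3 pull.py
python3 - <<'E'
from station import r
import cv2
a=r.capture("side");cv2.imwrite("pics/s6.png",a)
g=cv2.cvtColor(a,6)
for k in range(171,181): print(k,g[k,274:290])
cv2.imwrite("pics/z6.png",cv2.resize(a[150:200,240:340],None,fx=7,fy=7,interpolation=0))
E
```

```text
time_s: 6.75
tool_pos: [0.4426, -0.0158, 0.0619]
orientation: [0.706, -0.079, 0.699, 0.078]
ft_force: [7.1, 0.7, -6.8]
grip_width: 0.0129
pull mm 54.18231319602431 lat -0.15472771934155993 [ 7.10755819  0.65440494 -6.83904111] 0.012862609360819774 6.75
171 [79 81 83 78 66 51 43 46 51 55 55 55 58 57 59 60]
172 [80 83 84 77 66 54 44 41 35 35 39 46 53 52 53 55]
173 [79 81 81 72 63 65 52 51 48 47 49 50 43 43 43 44]
174 [74 75 75 66 59 62 44 53 64 62 67 70 57 57 58 57]
175 [105  95 103 109 101  98  50  72  84  84  87  96  96  90  75  76]
176 [185 162 186 177 175 160  65 100 156 171 155 192 196 192 183 181]
177 [206 194 216 195 205 179  74 113 203 228 218 240 243 243 244 243]
178 [117 138 140 141 144 128  63  98 161 195 200 204 208 212 216 216]
179 [150 150 151 141 106  69  50  55  79 111 125 125 126 125 119 103]
180 [228 226 227 219 169  90  59  72 115 178 210 210 209 209 204 191]
```

View pics/z6.png

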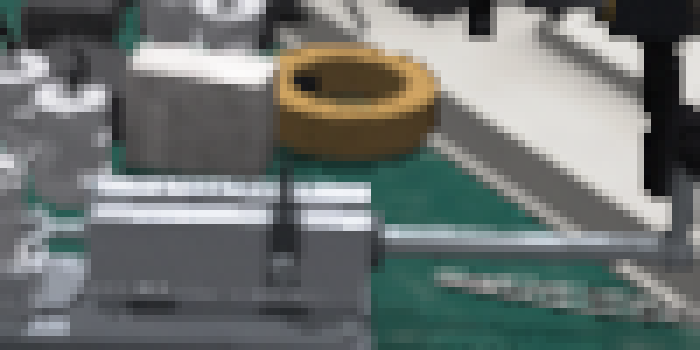

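Run:
```python
from plan import *
d,t,s=plan([.4425,-.0158,.0619],0);print(d,t)
```

```text
[ 0.0001  0.0001 -0.0004] [0.     0.0029 0.0007]
```

```bash
python3 -m crank '[[[0,0,-0.002],[0,0.0015,0]],[[0,0,-0.004],[0,0.003,0]],[[0,0,-0.004],[0,0.003,0]],[[0,0,-0.004],[0,0.003,0]],[[0,0,-0.004],[0,0.003,0]],[[0,0,-0.004],[0,0.003,0]],[[0,0,-0.004],[0,0.003,0]],[[0,0,-0.004],[0,0.003,0]]]'; python3 pull.py
python3 - <<'E'
from station import r
import cv2
a=r.capture("side");cv2.imwrite("pics/s7.png",a)
g=cv2.cvtColor(a,6)
for k in range(171,181): print(k,g[k,274:290])
b=r.capture("top");cv2.imwrite("pics/t7.png",b);g=cv2.cvtColor(b,6)
for k in range(172,184): print(k,g[k,307:328])
E
```

```text
time_s: 7.47
tool_pos: [0.442, -0.016, 0.0619]
orientation: [0.704, -0.079, 0.702, 0.077]
ft_force: [7.9, 0.8, -7.2]
grip_width: 0.0131
pull mm 54.79050242957999 lat -0.18115824250191714 [ 7.87087704  0.75272234 -7.21217192] 0.013138116157239263 7.4667
171 [80 82 82 79 66 51 42 46 50 55 54 55 59 58 59 60]
172 [80 83 83 77 66 54 43 40 34 36 39 47 52 52 54 56]
173 [78 81 81 72 63 65 54 53 48 46 49 50 44 43 43 44]
174 [74 75 74 66 58 62 48 53 60 63 67 70 57 57 57 57]
175 [105  95 103 109 101 101  68  70  76  84  87  96  96  90  75  76]
176 [185 163 186 176 175 169 108 100 153 171 155 192 196 192 183 181]
177 [205 194 216 196 205 187 112 107 197 223 218 240 243 244 244 243]
178 [117 138 141 142 145 131  72  88 149 175 200 204 208 212 216 216]
179 [150 150 150 140 107  71  55  52  77 108 125 126 125 126 119 103]
180 [228 226 227 218 168  89  65  71 112 175 210 210 209 209 204 192]
172 [105  97  70 231 241 241 241 241 230 148 147 148 118  97 240 235 238 237
 243 168 185]
173 [104  75  73 151 241 240 242 241 244 147 147 142 141  94 242 214 201 202
 199 230 186]
174 [103  75  78  86 243 238 
[... 180 characters left out ...]
8 108 156 234 196  54  67  53  51  53  81 131 145
 205 241 202]
177 [103 104  57 112 104 109  94 108 107  92  55  57  56  63  48 154 234 235
 217 198 229]
178 [102 107  69  70  67 104 111 121 120 132  95  57  58  74  71 184 193 172
 203 229 244]
179 [123 128  83  57  82  67  67  95 170 239 183 114  97  95  67  73 224 222
 240 236 222]
180 [119 138 134  39 122 100  95  95 159 221 233 108  92  88  63  79 242 239
 227 205 200]
181 [ 92 116 110  44 138 101 136 143 189 225 244 107 105  89  82 109 236 239
 242 243 238]
182 [ 93  91  73  54  67  76 226 240 243 241 242 165 164 104  94  93 178 240
 241 243 241]
183 [102  99  81  78  83  75 240 243 241 242 241 196 157 134 111  96 105 241
 240 244 242]
```

The pointer is now hidden behind the fin in the side view (columns 280–281), so it is level. I'll hold for more than 2 s.

```bash
python3 -m crank '[[[0,0,-0.001],[0,0.001,0]],[[0,0,-0.001],[0,0.001,0]],[[0,0,-0.001],[0,0.001,0]],[[0,0,-0.001],[0,0.001,0]],[[0,0,-0.001],[0,0.001,0]],[[0,0,-0.001],[0,0.001,0]],[[0,0,-0.001],[0,0.001,0]],[[0,0,-0.001],[0,0.001,0]]]'; python3 pull.py; python3 -c "
from plan import *
print(plan([.4425,-.0158,.0619],0)[:2])"
```

```text
time_s: 8.23
tool_pos: [0.4421, -0.0159, 0.0619]
orientation: [0.703, -0.079, 0.702, 0.077]
ft_force: [7.9, 1.0, -7.0]
grip_width: 0.0129
pull mm 54.69319031251144 lat -0.17208053297082415 [ 7.86652193  0.96283858 -7.04727624] 0.012917785963457138 8.2333
(array([0.0001, 0.0002, 0.0017]), array([-0.0002,  0.0005,  0.0008]))
```

```bash
python3 -m crank '[[[0,0,-0.001],[0,0.001,0]],[[0,0,-0.001],[0,0.001,0]],[[0,0,-0.001],[0,0.001,0]],[[0,0,-0.001],[0,0.001,0]],[[0,0,-0.001],[0,0.001,0]],[[0,0,-0.001],[0,0.001,0]],[[0,0,-0.001],[0,0.001,0]],[[0,0,-0.001],[0,0.001,0]]]'; python3 pull.py; python3 -c "
from plan import *
print(plan([.4425,-.0158,.0619],0)[:2])"
```

```text
time_s: 8.9
tool_pos: [0.4422, -0.0159, 0.0619]
orientation: [0.703, -0.079, 0.702, 0.077]
ft_force: [8.3, 1.2, -7.4]
grip_width: 0.013
pull mm 54.59679386684722 lat -0.1902693249614451 [ 8.2647222   1.21228499 -7.4006439 ] 0.013005352390388225 8.9
(array([0.0002, 0.0003, 0.0013]), array([-0.0003,  0.0003,  0.0009]))
```

Steady, with under 0.2 mm of drift. I'll keep holding and add a slight outward correction.

```bash
python3 -m crank '[[[0,0,-0.0015],[0,0.001,0]],[[0,0,-0.0015],[0,0.001,0]],[[0,0,-0.0015],[0,0.001,0]],[[0,0,-0.0015],[0,0.001,0]],[[0,0,-0.0015],[0,0.001,0]],[[0,0,-0.0015],[0,0.001,0]],[[0,0,-0.0015],[0,0.001,0]],[[0,0,-0.0015],[0,0.001,0]]]'; python3 pull.py
python3 - <<'E'
from station import r
import cv2
a=r.capture("side");g=cv2.cvtColor(a,6);cv2.imwrite("pics/s8.png",a)
for k in range(173,179): print(k,g[k,276:286])
E
```

```text
time_s: 9.57
tool_pos: [0.4422, -0.0159, 0.0619]
orientation: [0.703, -0.079, 0.703, 0.077]
ft_force: [7.6, 0.2, -7.3]
grip_width: 0.0129
pull mm 54.614399529325254 lat -0.17104013558220998 [ 7.6399811   0.21173447 -7.34446178] 0.01293735201726329 9.5667
173 [81 73 63 66 55 52 48 47 49 50]
174 [74 66 59 63 49 53 63 62 67 69]
175 [103 109 101 102  69  74  84  84  88  95]
176 [186 177 175 169 109 105 156 171 155 192]
177 [216 195 205 186 107 108 197 223 218 241]
178 [141 142 146 128  55  88 149 175 200 204]
```

```bash
python3 -m crank '[[[0,0,-0.0015],[0,0.001,0]],[[0,0,-0.0015],[0,0.001,0]],[[0,0,-0.0015],[0,0.001,0]],[[0,0,-0.0015],[0,0.001,0]],[[0,0,-0.0015],[0,0.001,0]],[[0,0,-0.0015],[0,0.001,0]],[[0,0,-0.0015],[0,0.001,0]],[[0,0,-0.0015],[0,0.001,0]]]'; python3 pull.py
```

```text
time_s: 10.28
tool_pos: [0.4422, -0.016, 0.0619]
orientation: [0.703, -0.079, 0.703, 0.076]
ft_force: [8.6, 1.3, -6.2]
grip_width: 0.0128
pull mm 54.624253075609886 lat -0.20001685633180166 [ 8.62438107  1.25134878 -6.20900221] 0.012763229928105716 10.2833
```

```bash
python3 -m crank '[[[0,0,0.006],[0,0.001,0]],[[0,0,0.016],[0,0.001,0]],[[0,0.001,0.027],[0,0.001,0]],[[0,0.001,0.038],[0,0.001,0]],[[0,0.001,0.049],[0,0.001,0]],[[0,0.002,0.060],[0,0.001,0]],[[0,0.002,0.071],[0,0.001,0]],[[0,0.002,0.080],[0,0.001,0]]]'; python3 pull.py
```

```text
time_s: 10.95
tool_pos: [0.4616, -0.011, 0.0619]
orientation: [0.702, -0.079, 0.704, 0.076]
ft_force: [5.0, 0.8, -4.9]
grip_width: 0.0131
pull mm 34.57803893546842 lat -0.15885127614383165 [ 5.01397223  0.75909543 -4.87364547] 0.013110150517932396 10.95
```

```bash
python3 -m crank '[[[0,0,0.009],[0,0,0]],[[0,0,0.019],[0,0,0]],[[0,0.001,0.029],[0,0,0]],[[0,0.001,0.039],[0,0,0]],[[0,0.001,0.049],[0,0,0]],[[0,0.002,0.059],[0,0,0]],[[0,0.002,0.069],[0,0,0]],[[0,0.002,0.077],[0,0,0]]]'; python3 pull.py; python3 -c "
from plan import *
print(plan([.49511,-.0025,.0619],0)[:2])"
```

```text
time_s: 11.62
tool_pos: [0.4805, -0.0063, 0.0619]
orientation: [0.702, -0.079, 0.704, 0.076]
ft_force: [2.6, 0.4, -1.2]
grip_width: 0.0131
pull mm 15.136714665053413 lat -0.12059653187668529 [ 2.57647728  0.41079945 -1.20602574] 0.01305901921903428 11.6167
(array([-0.0001,  0.002 ,  0.0605]), array([-0.0005, -0.0008,  0.001 ]))
```

```bash
python3 -m crank '[[[0,0,0.008],[0,0,0]],[[0,0,0.017],[0,0,0]],[[0,0.001,0.026],[0,0,0]],[[0,0.001,0.035],[0,0,0]],[[0,0.001,0.044],[0,0,0]],[[0,0.002,0.052],[0,0,0]],[[0,0.002,0.058],[0,0,0]],[[0,0.002,0.061],[0,0,0]]]'; python3 pull.py
python3 - <<'E'
from station import r
import cv2
a=r.capture("side");g=cv2.cvtColor(a,6);cv2.imwrite("pics/s9.png",a)
for k in range(173,179): print(k,g[k,254:266])
E
```

```text
time_s: 12.28
tool_pos: [0.4953, -0.0025, 0.0619]
orientation: [0.702, -0.079, 0.704, 0.076]
ft_force: [1.4, -0.6, 0.4]
grip_width: 0.0129
pull mm -0.22323936427726165 lat -0.039430978126892766 [ 1.38012488 -0.61255143  0.39495266] 0.012901467242826462 12.2833
173 [119 139  74  68  61  48  56  80  84  83  77  79]
174 [159 174  85  68  42  34  40  58  64  66  62  66]
175 [208 199 186 182 148  54  94 152 154 139 154 128]
176 [228 235 239 240 220  74 141 223 222 208 234 220]
177 [172 196 200 204 177  60 119 186 178 175 217 217]
178 [114 123 121 108  73  48  64  84  99 103 104 105]
```

The pointer is within about 0.4 mm of home. I'll press gently against the home stop before letting go.

```bash
python3 -m crank '[[[0,0,0.002],[0,0,0]],[[0,0,0.004],[0,0,0]],[[0,0,0.005],[0,0,0]],[[0,0,0.006],[0,0,0]],[[0,0,0.006],[0,0,0]],[[0,0,0.006],[0,0,0]],[[0,0,0.006],[0,0,0]],[[0,0,0.006],[0,0,0]]]'; python3 pull.py
python3 - <<'E'
from station import r
import cv2
a=r.capture("side");g=cv2.cvtColor(a,6);cv2.imwrite("pics/s10.png",a)
for k in range(173,179): print(k,g[k,254:266])
E
```

```text
time_s: 13.0
tool_pos: [0.4962, -0.0023, 0.0618]
orientation: [0.701, -0.079, 0.704, 0.076]
ft_force: [-5.2, -2.0, 4.8]
grip_width: 0.0126
pull mm -1.0888443002193777 lat -0.039970102657874984 [-5.16946132 -1.99460791  4.78967281] 0.012561859745739009 13.0
173 [119 139  76  68  57  42  59  80  84  82  76  79]
174 [158 174  85  68  45  40  45  58  64  66  62  66]
175 [208 199 187 183 148  62 111 152 154 138 155 129]
176 [228 235 239 240 217  79 167 226 228 208 234 221]
177 [172 196 200 204 174  64 138 196 199 174 217 217]
178 [113 124 122 110  71  46  73  85  99 103 104 105]
```

The pixels match the start picture and there is a contact force at the stop, so the handle is home. I'll release, then lift straight up.

```bash
python3 -m crank '[[[0,0,0],[0,0,0]],[[0,0,0],[0,0,0]],[[0,0,0],[0,0,0]],[[0,0,0],[0,0,0]],[[0,0,0],[0,0,0]],[[0,0,0],[0,0,0]],[[0,0,0],[0,0,0]],[[0,0,0],[0,0,0]]]' 0.6; python3 pull.py
```

```text
time_s: 13.72
tool_pos: [0.4962, -0.0022, 0.0618]
orientation: [0.701, -0.079, 0.704, 0.076]
ft_force: [0.4, -0.6, 0.8]
grip_width: 0.0502
pull mm -1.1206381580880835 lat -0.011543765927089722 [ 0.40110545 -0.55479206  0.75420671] 0.050236627071381816 13.7167
```

```bash
python3 -m crank '[[[-0.03,0,0],[0,0,0]],[[-0.08,0,0],[0,0,0]],[[-0.14,0,0],[0,0,0]],[[-0.2,0,0],[0,0,0]],[[-0.27,0,0],[0,0,0]],[[-0.33,0,0],[0,0,0]],[[-0.38,0,0],[0,0,0]],[[-0.4,0,0],[0,0,0]]]'; python3 -m crank '[[[-0.02,0,0],[0,0,0]],[[-0.04,0,0],[0,0,0]],[[-0.05,0,0],[0,0,0]],[[-0.05,0,0],[0,0,0]],[[-0.05,0,0],[0,0,0]],[[-0.05,0,0],[0,0,0]],[[-0.05,0,0],[0,0,0]],[[-0.05,0,0],[0,0,0]]]'
python3 - <<'E'
from station import r
import cv2,numpy as np
s=r.state();print(s["ft_force"],s["tool_pos"])
a=r.capture("side");cv2.imwrite("pics/s11.png",a)
b=cv2.imread("pics/side0.png");d=cv2.absdiff(a,b)[160:205,235:325].max(2);print("side diff vs start",d.max(),(d>25).sum())
t=r.capture("top");d=cv2.absdiff(t,cv2.imread("pics/top0.png"))[172:184,306:318].max(2);print("top mark diff",d.max())
cv2.imwrite("pics/z11.png",cv2.resize(a[110:220,220:370],None,fx=5,fy=5,interpolation=2))
E
```

```text
time_s: 14.38
tool_pos: [0.4979, -0.002, 0.1646]
orientation: [0.703, -0.079, 0.703, 0.076]
ft_force: [0.8, -0.2, -0.4]
grip_width: 0.0524
time_s: 15.05
tool_pos: [0.4976, -0.0019, 0.1765]
orientation: [0.702, -0.079, 0.703, 0.076]
ft_force: [0.3, -0.2, 0.4]
grip_width: 0.052
[ 0.26657406 -0.22975164  0.43623604] [ 0.49755633 -0.0019331   0.17653862]
side diff vs start 22 0
top mark diff 213
```

View pics/z11.png

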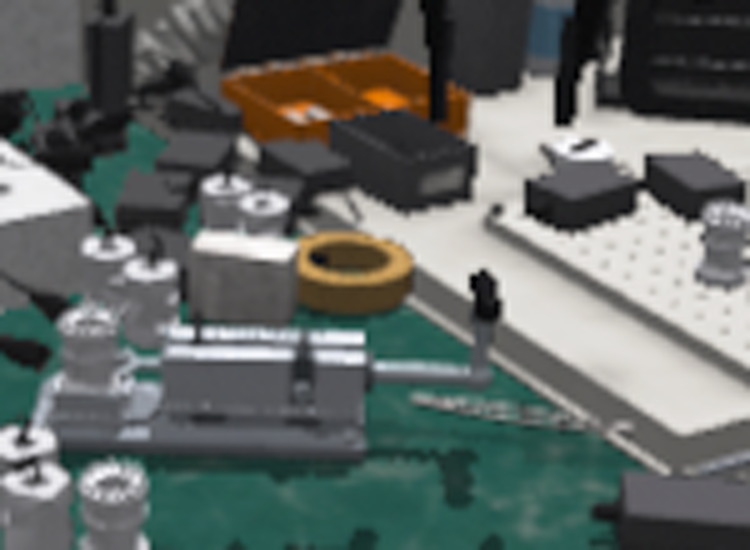

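In the side view the tester, pointer and fin match the start picture, and the gripper is clear above. The large top-view difference is probably the gripper and its shadow over the mark.

```bash
python3 -c "
from station import r
print(r.sign_off())"
```

```text
the job is handed in; nothing more can be done
None
```

The proof-load is done and handed in, at about 15 s of the 32 s allowed. I pinched the crossbar from above and pulled it about 54.6 mm, until the pointer stood level with the set mark. I held it there for 2.8 s, eased it home at about 30 mm/s, pressed it lightly onto its stop (about 5 N), released it and lifted clear.

**Level with the mark:** In the side picture the pointer was hidden behind the mark's fin (columns 280–281) at the start of the hold and again about 2 s in. The handle drifted less than 0.2 mm during the hold. Reading the top picture separately put the mark roughly 0.5–1 mm further out, so I take the pull as good to about 1 mm.

**Home again:** After release, the tester, pointer and mark in the side picture match the start picture, and there was no force on the gripper beyond sensor noise.

**Check that failed:** The final top-view comparison at the mark showed a large difference. I put this down to the gripper or its shadow above the mark and did not confirm it. The side view shows the mark has not moved.

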